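# Hold a vial block in the corner of the assembly jig

## Task

Lift the rectangular aluminium vial block off the free-turning turntable and set it upright on the assembly jig's plate, one long side flat against the fence and one end up against the stop block. Then press it firmly into the fence and down onto the plate together with one diagonal push, so that I can screw it fast, and finish while still holding it pressed there: do not let go or back off. Leave the vials and the round adapter standing on the turntable, and do not shift or knock over anything else on the bench or the jig.

Things in the scene. Friction and masses are not known exactly. Their poses are not given: they have to be found in the camera images.
- block_center (a point): Centre (half-way up) of the workpiece: a rectangular aluminium vial block, 60 long (its x) x 40 wide (its y) x 50 tall (its z, up), eight dark bore mouths on its top (flat, not open); about 0.27 kg, up to 30 % off. It stands upright on the turntable at any yaw, centre 70 above the bench. Turned half round it is the same.
- turntable_top (a point): Centre of the upper face of the turntable: a white disc 280 across, top 45 above the bench, no rim, that turns freely about its vertical axis with hardly any friction (it swings round when anything on it is pushed off-centre). The block and three bystanders stand on it, roughly 85 from its axis and about 120 from their neighbours.
- jig: The rigid assembly jig, fixed to the bench. Origin on the bench under the plate's centre, z up; +x goes into the fence, the fence runs along y, -y goes into the stop block. In this frame (mm) the plate's top is z 15, the fence's working face x = 70, the stop block's working face y = -50. Seated, the block's centre is at x 50, y -20, z 40, its long axis along the jig's y.
- jig_plate: White plate of the jig, faced like fence and stop block with slippery plastic (friction about 0.15), 220 (x) x 200 (y), flat top 15 above the bench; same origin and axes as the jig.
- jig_fence: Fence of the jig: a low grey bar fixed on the plate along y; same origin and axes as the jig; spans x 70..90, y -90..90, z 15..29 mm (14 proud of the plate, two screw heads 3 more). Its working face looks to -x.
- jig_stop: Stop block of the jig, grey, fixed on the plate; same origin and axes as the jig; spans x 30..70, y -80..-50, z 15..29 mm (14 proud of the plate). Its working face looks to +y.
- jig_corner (a point): The inner corner where the working faces of fence and stop block meet the plate's top: the block's lower corner belongs here. Jig axes: the fence runs along y, +x goes into the fence, -y into the stop block.
- block: The same vial block, origin at the centre of its underside, same axes.
- round_adapter: Bystander on the turntable: a round aluminium adapter, 44 across, 50 tall; origin at the centre of its underside, z up.
- vial_a: Bystander on the turntable: an amber vial with a crimp cap, 23 across, 75 tall; origin at the centre of its underside, z up.
- vial_b: Bystander on the turntable: a second such vial, 23 across, 75 tall.
- dropper: Bystander on the jig's plate, away from the corner (about x -75, y 60 in the jig's frame): a small white jar, 30 across, 50 tall; origin at the centre of its underside.
- reagent: Bystander: an amber bottle, 66 across, 150 tall, on the bench beyond the work; origin at the centre of its underside.
- beaker: Bystander: a glass beaker, 72 across, 90 tall, on the bench; origin at the centre of its underside.
- driver_grip (a point): Bystander: handle of a screwdriver 170 long that lies on the bench beyond the jig.
Not all that is in view belongs to the job. Leave any blue or pink look-alike of the block alone.

How it is judged:
On the way:
1. the block is lifted clear of the turntable (height (world z) of block_center above 0.095 m), for 0.2 s.
At the end, for the whole second after the job is handed in: Block upright on the plate, within 3 mm of the fence and 3.5 mm of the stop, tilt and skew under 3 degrees, at rest, still pressed by the robot: over 3 N on the fence, over 6 N on the plate. Vials and adapter stand on the turntable; other things shifted under 20 mm (x of block_center in the frame of jig between 0.046 and 0.053 m and y of block_center in the frame of jig between -0.024 and -0.0165 m and z of block_center in the frame of jig below 0.0425 m and angle between block_center's own z axis and vertical below 0.05 rad and angle between the x axis of block and the y axis of jig, either way round below 0.05 rad and contact force between block and jig_fence above 3 N and contact force between block and jig_plate above 6 N and (contact force between block and the fingers above 2 N or contact force between block and the arm above 2 N) and linear speed of block below 0.02 m/s and angle between each of round_adapter, vial_a, vial_b's own z axis and vertical below 0.2 rad and horizontal distance between each of round_adapter, vial_a, vial_b and turntable_top below 0.135 m and distance of each of driver_grip, reagent, beaker, dropper from where it was at the start of the episode below 0.02 m); the arm keeps its last pose, push and grip.
It fails at once if a vial or the round adapter is knocked over or falls off the turntable (angle between any of round_adapter, vial_a, vial_b's own z axis and vertical above 0.6 rad or height (world z) of any of round_adapter, vial_a, vial_b below 0.035 m).
It fails at once if another thing on the bench or the jig is shifted by more than 20 mm or knocked over (distance of any of driver_grip, reagent, beaker, dropper from where it was at the start of the episode above 0.02 m or angle between any of reagent, beaker, dropper's own z axis and vertical above 0.6 rad).
It also fails if it takes over 45 s, if anything falls off the work surface, if the arm or the gripper's body presses on something with over 40 N, if the wrist force passes 120 N, or if a joint passes its speed limit or range.

## Robot

A 7-joint arm with a two-finger parallel gripper is mounted at the origin on the work surface. World frame = base frame: x ahead of the robot, y to its left, z up, the work surface at z = 0. Lengths are in m, angles in rad, forces in N, time in s.
With the tool pointing down it reaches from about 0.425 to 0.8 m from the base axis. Payload 8.3 kg.
Tool frame: the origin (TCP) lies at the centre of the arm's flange, where the gripper is bolted on; the fingertips stand 173 mm ahead of it and the grasp point (between the pads) lies ahead of it (bot.hold_point_z is the z of the grasp point in the tool frame, in m); z points along the fingers, y is the line along which they close (so a half turn about z gives the same grasp; the last joint's range is limited). The gripper opens to 85 mm and grips with 20 to 120 N. Pads are 22 mm wide; open, the fingers measure 114 mm over their backs; the gripper's body (76 mm by 85 mm) begins 54 mm behind the grasp point. The pads swing forward as they close: fully open they stand 13 mm farther back than shut.
Start: joints at [-1.365, 0.383, 0.016, 1.37, -0.006, 1.388, -0.046], TCP at [0.166, 0.603, 0.405] pointing down, gripper open.
Joint ranges: [-2.95, 2.95], [-0.25, 2.06], [-1.52, 1.56], [0.18, 2.33], [-1.44, 4.58], [0.02, 2.06], [-3.01, 3.01]. Speed limits (rad/s): [2.39, 2.39, 3.01, 3.01, 3.14, 3.14, 3.14].

## Interface

Orientations are given as a 3x3 rotation matrix whose columns are the frame's x, y, z axes.
In Python, from cell import bot, claw, optics, hand_in gives the robot as it stands. Calls block until the motion is done:
- bot.move_pose(position, orientation): joint-space move of the TCP to a pose.
- bot.move_linear(position, ori=None, feed=0.15, stop_force=None): straight line of the TCP; ori=None keeps the orientation; feed is the mean speed in m/s. With stop_force (N) it stops when the force on the tool has changed by that much, and returns True; else False.
- bot.move_joints(angles): joint-space move.
- claw.grip(opening): finger opening in m; the grip force is fixed at half the most; returns when the fingers have stopped.
- bot.sleep(seconds).
- bot.inverse_kinematics(position, orientation): joint angles nearest the present ones, or None.
- bot.observe(): the state.
- optics.read_camera(name): name is "side" or "top"; returns the picture (400x640x3 uint8, red, green, blue); there is no depth.
- optics.get_calibration(name): a dict with "K" (3x3 intrinsics, pixels), "k1" (the pictures are not rectified: a ray, as slopes to the right and down, at radius r is drawn at 1 + k1 r^2 times it, then the intrinsics apply), "R" (3x3) and "t" (3): a world point X has camera coordinates R X + t. Camera axes: x right, y down, z forward; pixel columns grow to the right and rows downward; lengths in m; the calibration is good to about 2 mm. A picture is of the moment at which its call begins. get_calibration takes no time and is no camera call.
A pose or a line that the arm cannot do raises bot.PlanningError and nothing moves.
- hand_in(): hands the job in; it is judged then, once.
The state is a dict: "time": time; "joint_pos": joint angles; "qvel": joint speeds; "tau": joint torques, N m; "tcp_pos": TCP position; "orientation": TCP orientation; "ft_force": force on the tool from outside, world axes, zero at the start; "torque": the same for the moment, N m; "grip_width": finger opening in m; "finger_force": force on a finger pad.
Only numpy, scipy, OpenCV 4.12 (cv2) and the standard library are available. Lean on these libraries where they do the work, as an engineer would, in place of code of your own. Each camera call takes 0.05 s, during which the arm holds its last target. There are 200 camera calls.

## Working session

There is one attempt and no reset: what is moved stays moved. The work goes in short steps, each a Python script; the robot and the scene stay as the last script left them, time stands still between calls to the robot, and variables do not carry over. Pictures are saved under pics/ and viewed, at most 10 in all, crops included, and the job is handed in when it is done.

```bash
mkdir -p pics; ls; cat > h.py <<'E'
import numpy as np, cv2
from cell import bot, claw, optics, hand_in
def und(name,uv):
    c=optics.get_calibration(name);K=np.array(c["K"]);k=c["k1"]
    d=(np.array(uv,float)-K[:2,2])/[K[0,0],K[1,1]]; s=d.copy()
    for _ in range(20): s=d/(1+k*(s@s))
    return np.r_[s,1],np.array(c["R"]),np.array(c["t"])
def ray(name,uv):
    s,R,t=und(name,uv); return -R.T@t, R.T@s
def plane(name,uv,z):
    o,d=ray(name,uv); return o+d*(z-o[2])/d[2]
def proj(name,X):
    c=optics.get_calibration(name);K=np.array(c["K"])
    p=np.array(c["R"])@X+np.array(c["t"]);s=p[:2]/p[2];s=s*(1+c["k1"]*(s@s))
    return K[:2,:2]@s+K[:2,2]
def snap(name,f):
    im=optics.read_camera(name);cv2.imwrite("pics/"+f,im[:,:,::-1]);return im
E
python3 - <<'E'
from h import *
snap("top","top0.png");snap("side","side0.png")
for n in("top","side"):
    c=optics.get_calibration(n);R=np.array(c["R"]);print(n,c["K"],c["k1"],-R.T@np.array(c["t"]),R.round(3).tolist())
o=bot.observe();print(bot.hold_point_z,o["time"],np.round(o["orientation"],3).tolist(),o["tcp_pos"],o["grip_width"])
E
```

```text
pics
top [[441.13040845   0.         319.41210952]
 [  0.         441.13040845 199.94987756]
 [  0.           0.           1.        ]] -0.09702226444977763 [0.51946472 0.05660413 1.29657701] [[-0.013, -1.0, -0.009], [-0.997, 0.014, -0.074], [0.075, 0.008, -0.997]]
side [[462.22790473   0.         319.85935954]
 [  0.         462.22790473 198.74578907]
 [  0.           0.           1.        ]] 0.03309272637910459 [0.42826697 0.88904985 0.70967697] [[-0.976, -0.216, 0.009], [-0.134, 0.571, -0.81], [0.169, -0.792, -0.587]]
0.1547 0.1 [[-0.964, 0.266, -0.0], [0.266, 0.964, -0.002], [-0.0, -0.002, -1.0]] [0.16588842 0.60242747 0.40377732] 0.08539786650197358
```

View pics/top0.png

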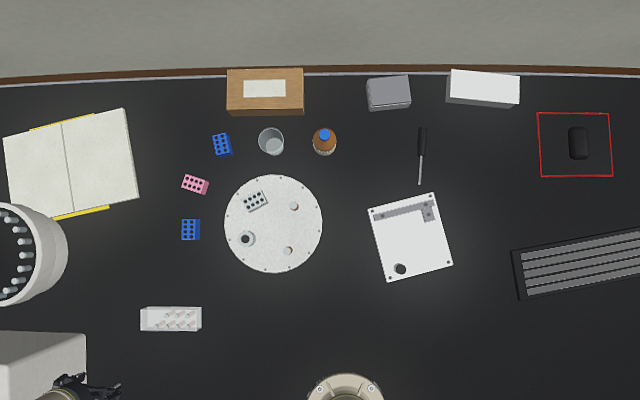

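View pics/side0.png

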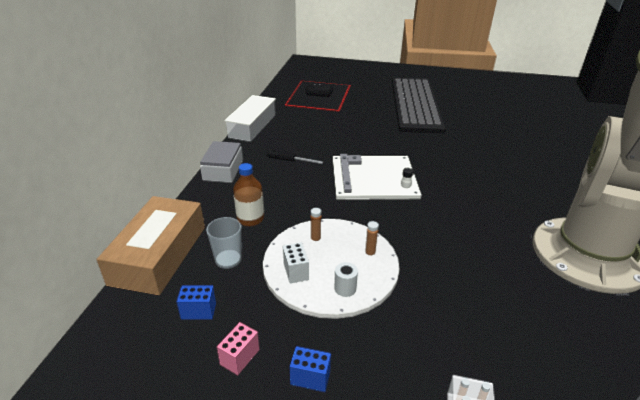

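The candidates are four 2x4-bore blocks in the top view:
- Grey block on the turntable at (256,201), or (296,262) in the side view.
- Blue blocks at (222,144) and (190,229), and a pink one at (195,184), all standing on the bench.

Only the grey one is aluminium and on the turntable, so it is the one meant. The jig is at (411,237), with its fence at the far side and its stop at the right. I'll measure and confirm it with a crop.

```bash
cat > meas.py <<'E'
from h import *
def bores(im,name,box,z=0.095,thr=90):
    x0,y0,x1,y1=box; g=cv2.cvtColor(im,cv2.COLOR_RGB2GRAY)[y0:y1,x0:x1]
    g=cv2.resize(g,None,fx=8,fy=8,interpolation=cv2.INTER_CUBIC)
    n,_,st,ce=cv2.connectedComponentsWithStats((g<thr).astype(np.uint8))
    return [(plane(name,((c[0]+.5)/8-.5+x0,(c[1]+.5)/8-.5+y0),z),int(s[4])) for c,s in zip(ce[1:],st[1:]) if s[4]>60]
def block(pts):
    P=np.array([p[:2] for p in pts]);c=P.mean(0);u,s,v=np.linalg.svd(P-c)
    return c,np.degrees(np.arctan2(v[0,1],v[0,0])),s
E
python3 - <<'E'
from meas import *
t=optics.read_camera("top");s=optics.read_camera("side")
for n,im,b in(("top",t,(240,188,270,213)),("side",s,(281,240,311,262))):
    r=bores(im,n,b); print(n,len(r),[a for _,a in r],[p[:2].round(4).tolist() for p,_ in r]); 
    if len(r)>2: print(block([p for p,_ in r]))
for n,im,b in(("top",t,(355,180,465,290)),("side",s,(325,148,425,203))):
    x0,y0,x1,y1=b;g=cv2.cvtColor(im,cv2.COLOR_RGB2GRAY)[y0:y1,x0:x1]
    m=(g>90).astype(np.uint8);cs,_=cv2.findContours(m,0,1);c=max(cs,key=cv2.contourArea)
    P=np.array([plane(n,p[0]+[x0,y0],.015)[:2] for p in c]).astype(np.float32)
    r=cv2.minAreaRect(P*1000);print(n,"plate",r)
for n,im,b in(("top",t,(220,170,326,276)),):
    x0,y0,x1,y1=b;g=cv2.cvtColor(im,cv2.COLOR_RGB2GRAY)[y0:y1,x0:x1]
    cs,_=cv2.findContours((g>120).astype(np.uint8),0,1);c=max(cs,key=cv2.contourArea)
    P=np.array([plane(n,p[0]+[x0,y0],.045)[:2] for p in c]).astype(np.float32);print(cv2.minEnclosingCircle(P*1000))
a=cv2.resize(t[185:260,225:325],(800,600),interpolation=cv2.INTER_CUBIC)
bb=cv2.resize(t[180:290,355:465],(600,600),interpolation=cv2.INTER_CUBIC)
c=cv2.resize(s[225:300,260,None] if 0 else s[230:300,265:345],(457,400))
cv2.imwrite("pics/c1.png",np.hstack([cv2.resize(a,(400,300)),cv2.resize(bb,(300,300))])[:,:,::-1])
E
```

```text
top 8 [417, 364, 383, 380, 386, 368, 345, 414] [[0.6289, 0.2329], [0.6223, 0.2451], [0.6158, 0.2575], [0.6131, 0.2247], [0.6091, 0.2698], [0.6063, 0.2367], [0.5998, 0.2494], [0.5932, 0.2616]]
(array([0.61106803, 0.24720263]), np.float64(-61.4133149546321), array([0.04424203, 0.02538429]))
side 8 [407, 413, 390, 432, 429, 449, 436, 405] [[0.6156, 0.2226], [0.6316, 0.2309], [0.609, 0.2349], [0.6248, 0.2432], [0.6025, 0.2473], [0.6184, 0.2557], [0.596, 0.2597], [0.6119, 0.2675]]
(array([0.61370714, 0.24522884]), np.float64(-61.60597692558445), array([0.04402196, 0.02529348]))
top plate ((504.9216613769531, -195.29388427734375), (222.58993530273438, 203.57286071777344), 13.909557342529297)
side plate ((507.4720458984375, -192.9499053955078), (225.39837646484375, 227.12171936035156), 13.342493057250977)
((549.0482177734375, 199.75314331054688), 140.64414978027344)
```

View pics/c1.png

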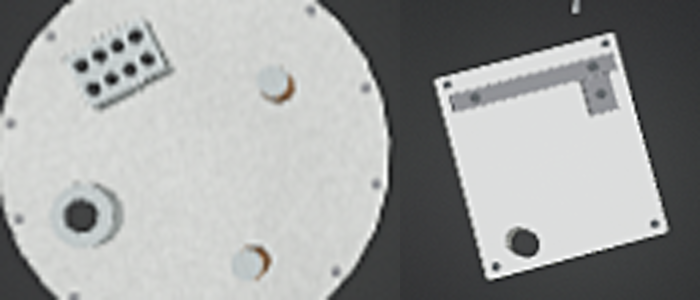

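Confirmed: the grey block on the turntable is the one. Measurements:
- **Block:** centre about (0.612, 0.246), long axis at -61.5°.
- **Turntable:** radius 140.6 mm, which matches the given size.
- **Jig:** plate 222x204 mm, which also fits, at (0.505, -0.195) with yaw 13.9°.

I'll grip across the 40 mm width, high enough that the fingers pass over the fence and its screw heads.

```bash
cat >> h.py <<'E'
JO=np.array([.505,-.1945]);JY=np.radians(13.9)
def ori(a,s): # tool y along angle a
    y=s*np.array([np.cos(a),np.sin(a),0]);z=np.array([0,0,-1.]);return np.c_[np.cross(y,z),y,z]
def jig(x,y,yaw=JY):
    c,s=np.cos(yaw),np.sin(yaw);return JO+np.array([c*x-s*y,s*x+c*y])
E
python3 - <<'E'
from h import *
B=[.6124,.2462];a=np.radians(28.5)
ok=None
for s in(1,-1):
    q=[bot.inverse_kinematics([*p,z],ori(t,s)) for p,t,z in((B,a,.4),(B,a,.242),(jig(.05,-.02),JY,.4),(jig(.05,-.02),JY,.212))]
    print(s,[None if x is None else np.round(x,2).tolist() for x in q])
    if all(x is not None for x in q) and (ok is None or abs(q[3][6])<ok[1]): ok=(s,abs(q[3][6]))
s=ok[0];open("sgn","w").write(str(s));print("use",s)
bot.move_pose([*B,.4],ori(a,s))
bot.move_linear([*B,.29],feed=.2)
bot.move_linear([*B,.242],feed=.08,stop_force=5)
print(bot.observe()["tcp_pos"]);claw.grip(.03)
o=bot.observe();print(o["grip_width"],o["finger_force"],o["time"])
bot.move_linear([*B,.40],feed=.12)
o=bot.observe();print(o["grip_width"],o["finger_force"],o["ft_force"],o["time"])
snap("side","s1.png")
E
```

```text
1 [[-0.73, 0.49, 0.46, 1.28, -0.21, 1.42, 0.21], [-0.74, 0.61, 0.46, 1.48, -0.28, 1.12, 0.26], [-0.48, 0.5, 1.12, 1.5, -0.46, 1.42, 0.9], [-0.26, 0.59, 0.75, 1.71, -0.45, 1.03, 0.89]]
-1 [[-1.14, 0.82, 1.35, 1.3, -0.79, 1.6, -2.56], [-1.17, 1.03, 1.35, 1.5, -1.01, 1.42, -2.43], [-0.57, 0.66, 1.36, 1.51, -0.64, 1.49, -2.1], [-0.56, 0.97, 1.35, 1.72, -0.99, 1.3, -1.88]]
use 1
[0.61257662 0.24618618 0.242128  ]
0.038986263216608134 61.63409113883972 4.2
0.039075277673509046 60.763564109802246 [ 0.62707777  0.24923195 -2.55313339] 5.6667
```

View pics/s1.png

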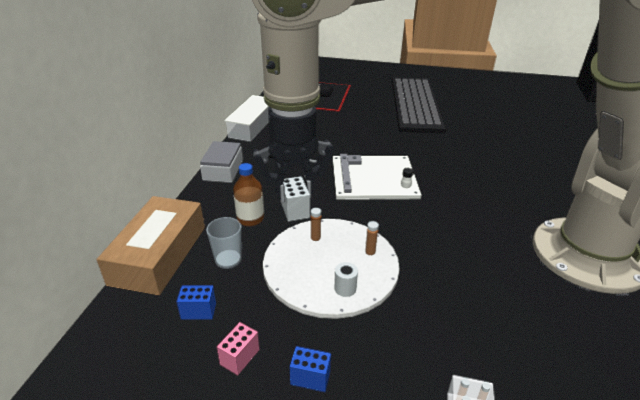

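The block is in the grip at (296,197) in the side view, clear of the turntable. The vials and adapter are still standing, and the measured weight of 2.55 N matches the block. Next I'll carry it to the jig and lower it just short of fence and stop.

```bash
python3 - <<'E'
from h import *
R=ori(JY,1)
p=jig(.040,-.008)
bot.move_pose([*p,.40],R)
bot.move_linear([*p,.25],feed=.2)
print(bot.move_linear([*p,.219],feed=.05,stop_force=5))
o=bot.observe();print(o["tcp_pos"],o["ft_force"],o["time"])
a=snap("top","t2.png")[180:290,355:465];b=snap("side","s2.png")[120:210,310:430]
cv2.imwrite("pics/c2.png",np.hstack([cv2.resize(a,(400,400),interpolation=2),cv2.resize(b,(400,400),interpolation=2)])[:,:,::-1])
E
```

```text
False
[ 0.54581009 -0.19279141  0.21906926] [-0.32976625  0.32113336 -2.16150597] 9.0167
```

View pics/c2.png

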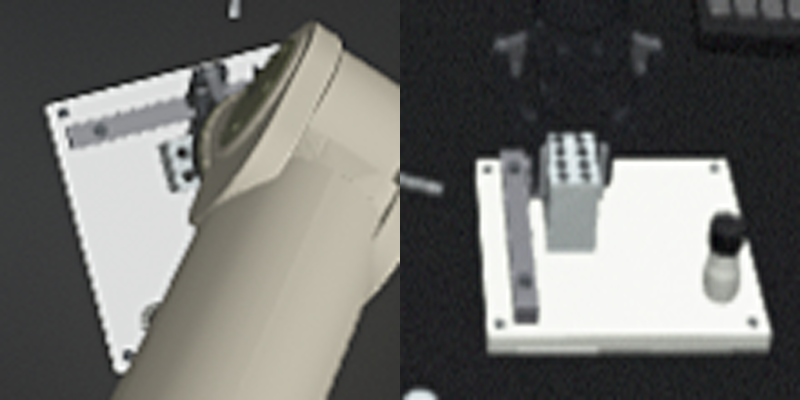

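The block hovers upright, just short of the fence and parallel to it, with the finger above the fence bar (side crop bores at about x 545–600, y 135–180). Next: touch down, slide to the stop, then do the diagonal push.

```bash
python3 - <<'E'
from h import *
f=lambda m,h:print(m,h,(lambda o:(o["tcp_pos"].round(4),np.round(o["ft_force"],1),round(o["time"],2)))(bot.observe()))
P=lambda:np.array(bot.observe()["tcp_pos"])
ux=np.array([np.cos(JY),np.sin(JY),0]);uy=np.array([-np.sin(JY),np.cos(JY),0]);uz=np.array([0,0,1.])
f("down",bot.move_linear(P()-.014*uz,feed=.015,stop_force=4))
f("stop",bot.move_linear(P()-.022*uy,feed=.015,stop_force=5))
d=P();d[:2]-=JO;print("jig xy",d@ux,d@uy)
im=snap("side","s3.png")
from meas import bores,block
r=bores(im,"side",(345,145,380,172),z=P()[2]-.147)
print(len(r),[a for _,a in r]); 
if len(r)==8: print(block([p for p,_ in r]))
E
```

```text
down True (array([ 0.546 , -0.1928,  0.2127]), array([-0.1, -0.5,  4.7]), 9.65)
stop True (array([ 0.5495, -0.2064,  0.2127]), array([-1.2,  1.7,  4.5]), 10.63)
jig xy 0.04037722335712172 -0.022255485429909662
5 [19033, 180, 74, 68, 87]
```

```bash
python3 - <<'E'
from h import *
f=lambda m,h:print(m,h,(lambda o:(o["tcp_pos"].round(4),np.round(o["ft_force"],1),round(o["time"],2),"jig F",np.round([o["ft_force"]@ux,o["ft_force"]@uy],1)))(bot.observe()))
P=lambda:np.array(bot.observe()["tcp_pos"])
ux=np.array([np.cos(JY),np.sin(JY),0]);uy=np.array([-np.sin(JY),np.cos(JY),0]);uz=np.array([0,0,1.])
f("fence",bot.move_linear(P()+.018*ux,feed=.015,stop_force=4))
f("push",bot.move_linear(P()+.006*ux-.006*uz,feed=.008,stop_force=18))
bot.sleep(.5);f("held",0)
d=P();d[:2]-=JO;print("jig xy",d@ux,d@uy)
a=snap("top","t4.png")[190:250,365:445];b=snap("side","s4.png")[135:195,325:395]
cv2.imwrite("pics/c4.png",np.hstack([cv2.resize(a,(320,240),interpolation=2),cv2.resize(b,(480,411),interpolation=2)[:240*0+411][:,:]][1:])[:,:,::-1])
E
```

```text
fence True (array([ 0.5502, -0.2063,  0.2128]), array([-0.9,  0.3,  4.8]), 11.03, 'jig F', array([-0.8,  0.6]))
push True (array([ 0.5508, -0.2063,  0.2128]), array([-1.3,  0.3,  5.4]), 11.45, 'jig F', array([-1.2,  0.6]))
held 0 (array([ 0.5508, -0.2063,  0.2128]), array([-0.9,  1.2,  6.1]), 11.95, 'jig F', array([-0.6,  1.4]))
jig xy 0.041588834720465116 -0.022453783728672037
```

View pics/c4.png

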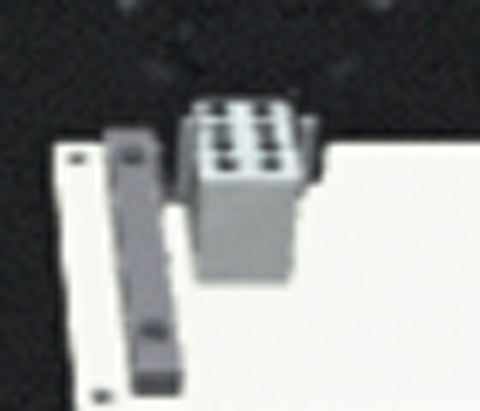

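The stop triggered too early: the side crop still shows a gap of about 8 mm between the block and the fence bar, and the residual force is small. I'll close the gap in small watched steps instead.

```bash
cat >> h.py <<'E'
ux=np.array([np.cos(JY),np.sin(JY),0]);uy=np.array([-np.sin(JY),np.cos(JY),0]);uz=np.array([0,0,1.])
P=lambda:np.array(bot.observe()["tcp_pos"])
def st(m,h=""):
    o=bot.observe();d=o["tcp_pos"]-np.r_[JO,0];F=np.array(o["ft_force"])
    print(m,h,"jig mm",np.round([d@ux*1e3,d@uy*1e3,d[2]*1e3],2),"F",np.round([F@ux,F@uy,F[2]],1),round(o["time"],2));return F@ux,F@uy,F[2]
E
python3 - <<'E'
from h import *
T=P()+.0*uz
for i in range(14):
    T=T+.001*ux; bot.move_linear(T,feed=.015); F=st(i)
    if F[0]<-6 or F[2]>25: break
E
```

```text
0  jig mm [ 42.28 -22.58 212.81] F [-2.4  1.3  5.9] 12.3
1  jig mm [ 43.18 -22.64 212.81] F [-2.   1.2  6.9] 12.55
2  jig mm [ 44.19 -22.65 212.81] F [-1.9  2.4  6.4] 12.8
3  jig mm [ 45.19 -22.62 212.81] F [-2.2  1.8  7.2] 13.05
4  jig mm [ 46.17 -22.64 212.82] F [-2.6  2.2  6.6] 13.3
5  jig mm [ 47.2  -22.61 212.8 ] F [-2.8  3.2  7. ] 13.55
6  jig mm [ 48.18 -22.61 212.8 ] F [-2.9  2.5  7. ] 13.8
7  jig mm [ 49.17 -22.64 212.8 ] F [-2.8  2.1  6.9] 14.05
8  jig mm [ 50.17 -22.64 212.78] F [-2.5  2.6  5.9] 14.3
9  jig mm [ 51.17 -22.66 212.82] F [-1.7  1.9  6.6] 14.55
10  jig mm [ 52.18 -22.63 212.79] F [-2.1  1.9  6. ] 14.8
11  jig mm [ 52.63 -22.71 212.83] F [-5.8  2.4  8.9] 15.05
12  jig mm [ 52.92 -22.82 212.82] F [-9.2  4.6 13.3] 15.3
```

Fence contact is at about x 52.5 in my jig frame, where the force rises. Next I'll check the stop contact the same way, then do the diagonal push.

```bash
python3 - <<'E'
from h import *
T=P()-.0005*ux
for i in range(8):
    T=T-.0007*uy; bot.move_linear(T,feed=.015); F=st(i)
    if F[1]>9: break
b=snap("side","s5.png")[135:195,325:395]
cv2.imwrite("pics/c5.png",cv2.resize(b,(700,600),interpolation=2)[:,:,::-1])
E
```

```text
0  jig mm [ 52.31 -22.95 212.83] F [-2.2  4.7  7.4] 15.62
1  jig mm [ 52.37 -23.18 212.86] F [-2.4  7.7  9.8] 15.87
2  jig mm [ 52.4  -23.4  212.85] F [-4.2  8.9 12.1] 16.12
3  jig mm [ 52.47 -23.62 212.89] F [-5.4 11.7 13.8] 16.37
```

View pics/c5.png

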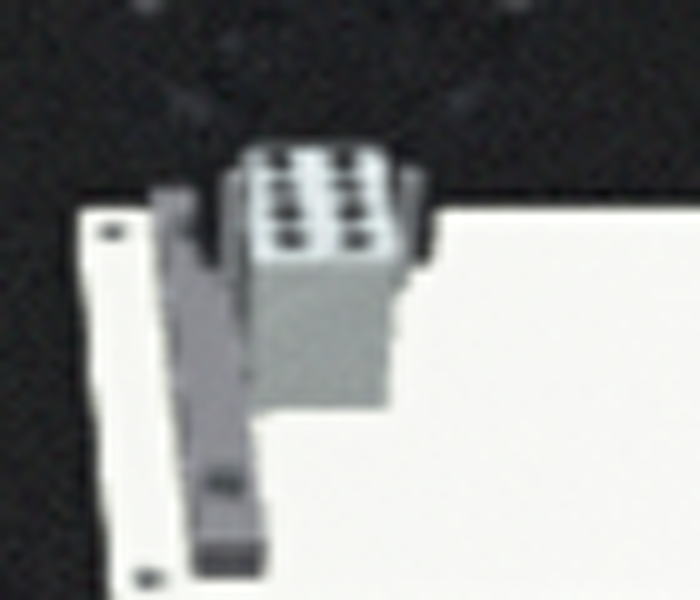

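The block's lower edge now lies along the fence face at about (250,400), with no gap, and the force rise along -y confirms stop contact. Now the diagonal push.

```bash
python3 - <<'E'
from h import *
T=P()+.0003*uy
for i in range(12):
    T=T+.0007*ux-.0005*uz; bot.move_linear(T,feed=.01); F=st(i)
    if F[0]<-10 and F[2]>16 or F[2]>40: break
bot.sleep(1.);st("held")
b=snap("side","s6.png")
x0,y0=340,140
c=b[y0:y0+60,x0-15:x0+55];cv2.imwrite("pics/c6.png",cv2.resize(c,(700,600),interpolation=2)[:,:,::-1])
E
```

```text
0  jig mm [ 52.5  -22.98 212.79] F [-6.4  6.1 13.6] 16.81
1  jig mm [ 52.69 -23.1  212.76] F [-9.9  9.2 21.7] 17.06
2  jig mm [ 52.89 -23.19 212.74] F [-15.1  11.3  27.5] 17.31
held  jig mm [ 52.87 -23.19 212.73] F [-14.5  11.1  27.5] 18.31
```

View pics/c6.png

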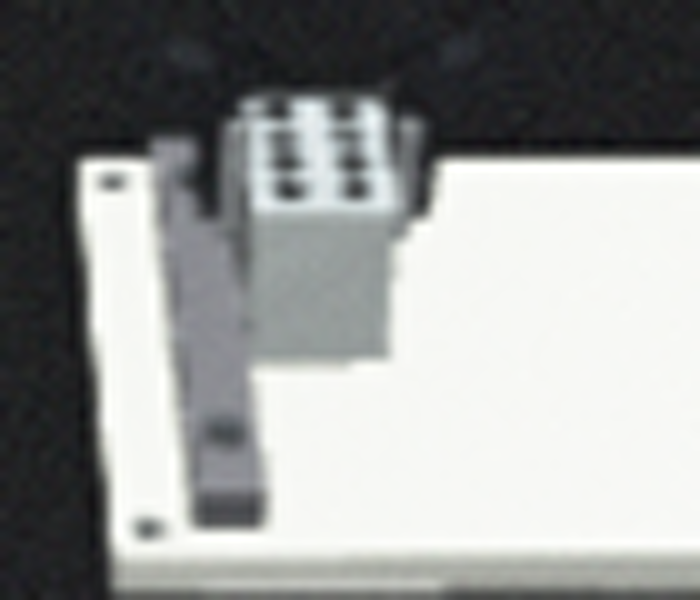

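The side crop shows the block flush with the fence and standing on the plate, its near lower edge running from (350,176) to (364,176) in the full image. The forces hold steady at about 14 N on the fence and 27 N on the plate. One numeric check of the seat against the fence in the same picture before handing in.

```bash
python3 - <<'E'
from h import *
J=lambda uv,z:(lambda d:np.round([d@ux[:2]*1e3,d@uy[:2]*1e3],1))(plane("side",uv,z)[:2]-JO)
q=lambda u,v:(325+u/10-.5,140+v/10-.5)
for m,uv,z in(("near bottom L",q(250,361),.015),("near bottom R",q(388,358),.015),("near top L",q(252,213),.065),("near top R",q(393,210),.065),("fence end top L",q(190,494),.029),("fence end top R",q(265,490),.029),("far top L",q(243,97),.065),("far top R",q(385,97),.065),("fence far L",q(152,140),.029)): print(m,J(uv,z))
R=bot.observe()["orientation"];print(np.round(R,4).tolist())
st("held")
E
```

```text
near bottom L [70.5  3.7]
near bottom R [32.3  2.7]
near top L [72.7  7.8]
near top R [34.6  6.7]
fence end top L [93.3 88.1]
fence end top R [73.7 86.5]
far top L [ 70.4 -54.4]
far top R [ 30.6 -54. ]
fence far L [ 92.3 -92.5]
[[-0.2398, 0.9708, -0.0077], [0.9708, 0.2399, 0.0055], [0.0072, -0.0061, -1.0]]
held  jig mm [ 52.85 -23.2  212.74] F [-15.6  11.3  27.8] 18.36
```

The block's near end lies about 82 mm from the fence's end (80 expected) and its far end about 38 mm from the other (40 expected). That is within pixel error of being seated, tool tilt is under 0.6°, and the forces are steady.

```bash
python3 -c "
from cell import hand_in
print(hand_in())"
```

```text
the job is handed in; nothing more can be done
None
```

I handed the job in with the block standing on the jig plate against the fence and stop, still gripped and pressed at about 15 N into the fence and 28 N onto the plate; the hand-in gave no verdict, and I took no full-scene picture at the end to recheck the bystanders.

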